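Point-check the injection kit, then shut its case and hold the lid

TASK

Check off the injection kit in the open lilac case before the round: point straight down at the small brown vial with the cream cap and green label, with the fingertips one or two finger widths above it, and stay there for two seconds, then do the same at the white plastic saline ampoule that goes with it; do not point at the two copper-capped vials, and touch nothing that stands in the case. Then swing the lid shut with the outside of the fingers, without slamming it or shifting the case, and keep the fingertips on top of it, pressing lightly so that it is fully shut and I can snap the clasp. Finish while holding the lid down like this; grip and lift nothing, and leave the other things on the table alone.

Things in the scene. Friction and masses are not known exactly. Their poses are not given: they have to be found in the camera images.
- case: Lilac translucent hinged case, 151 mm along its x, 130 mm along its y, 81 mm high when shut, about 1 kg, loose on the table. Origin: centre of its underside. +y points to the hinge side (about the robot's right), -y to the purple clasp side; z up. Its walls reach z = 62 mm. Flat medicine cartons are packed in it to z = 22 mm, and the kit stands on them.
- case_lid (a joint): Hinge of the case's lid, rad: 0 shut, 1.57 upright (its stop); starts almost upright. Axis along the case's x through point case_hinge. Stiff, no spring: the lid stays about where it is left (low down it may sink slowly) and must be pushed all the way, 0.5 to 1 N near its edge. Once shut, 2 to 20 N on top is a light press; 60 N would crack it. Over 4 rad/s is slamming.
- case_hinge (a point): Middle of the hinge axis: in the case's frame at x 0, y +59 mm, z 63 mm.
- lid_press (a point): Point on the middle line of the lid's flat outer (top) face, 94 mm from the hinge axis along the lid; the face lies 18 mm off the axis and ends at the clasp edge, 119 mm from the axis. Lid shut: it faces up, 81 mm above the table. Lid upright: it looks to the case's +y and this point is 157 mm above the table. z is the outward normal; the frame turns with the lid.
- vial_green: Small brown glass vial with a green label and cream cap, 24 mm diameter, 50 mm high, standing loose in the case. Origin: centre of its underside.
- vial_green_top (a point): Centre of the top of that cap, 50 mm above the vial's underside. z up. The robot points at the vial when the tool point (between the pads, 19 mm behind the shut fingertips) is within 14 mm of straight above this point and 22 to 65 mm higher, the fingers pointing down.
- ampoule: White plastic saline ampoule with a twist-off tab, 14 x 19 x 53 mm, standing loose and upright in the case. Origin: centre of its underside.
- ampoule_top (a point): Centre of the top of the ampoule's tab, 53 mm above its underside. z up. Pointing is judged as for the green-labelled vial.
- vial_copper_1: White vial with a copper-brown cap, 25 mm diameter, 44 mm high, standing loose in the case; not on the list. Origin: centre of its underside.
- vial_copper_1_top (a point): Centre of the top of that copper-brown cap, 44 mm above the vial's underside. z up.
- vial_copper_2: Another white vial with a copper-brown cap, the same size, standing loose in the case; not on the list. Origin: centre of its underside.
- vial_copper_2_top (a point): Centre of the top of the second copper-brown cap, 44 mm above the vial's underside. z up. The four containers stand 30 mm or more apart at the corners of a rectangle; any of them may be at any corner.
- tape_roll: Roll of surgical tape standing on its end, 45 mm diameter, 48 mm high, right of the case. Origin: centre of its underside. Bystander.
- tape_roll_big: Roll of surgical tape standing on its end, 47 mm diameter, 56 mm high, left of the case. Origin: centre of its underside. Bystander.
- tablet_box: Yellow and white medicine carton lying flat, 56 x 86 x 36 mm, left of the case. Origin: centre of its underside. Bystander.
- vial_blue: Brown vial with a blue cap, 31 mm diameter, 66 mm high, on the table right of the case. Origin: centre of its underside. Bystander.
- vial_clear: Clear vial with a pale grey cap, 30 mm diameter, 62 mm high, on the table right of the case. Origin: centre of its underside. Bystander.
Mind the look-alikes: they are no part of the job. Leave any turquoise look-alike of the case alone.

How it is judged:
By the outcome, as a careful person would: the job done as asked, in the order asked, and still so for the second after the job is handed in, while the arm keeps its last pose, push and grip.
It also fails if it takes over 61 s, if anything falls off the work surface, if the arm or the gripper's body presses on something with over 40 N, if the wrist force passes 120 N, or if a joint passes its speed limit or range.

ROBOT

A 6-joint arm with a two-finger parallel gripper is mounted at the origin on a cart in front of the work surface, level with it; the furniture and walls round the work are solid. World frame = base frame: x ahead of the robot, y to its left, z up, the work surface at z = 0. Lengths are in m, angles in rad, forces in N, time in s.
With the tool pointing down it reaches from about 0.35 to 0.85 m from the base axis. Payload 8.1 kg.
Tool frame: the origin (TCP) lies between the finger pads, 19 mm behind the fingertips; this is the grasp point; z points along the fingers, y is the line along which they close (so a half turn about z gives the same grasp; the last joint's range is limited). The gripper opens to 85 mm and grips with 20 to 120 N. Pads are 22 mm wide; open, the fingers measure 114 mm over their backs; the gripper's body (76 mm by 85 mm) begins 54 mm behind the grasp point. The pads swing forward as they close: fully open they stand 13 mm farther back than shut.
Start: joints at [-1.233, 0.13, 1.488, -0, 1.523, -0.085], TCP at [0.246, -0.547, 0.25] pointing down, gripper open.
Joint ranges: [-2.96, 2.96], [-0.89, 2.26], [0.02, 2.5], [-1.34, 4.48], [0, 2.73], [-2.66, 2.66]. Speed limits (rad/s): [2.39, 2.39, 2.79, 3.14, 3.14, 3.14].

INTERFACE

Orientations are given as a 3x3 rotation matrix whose columns are the frame's x, y, z axes.
In Python, from plant import * gives the robot as it stands.
- The arm moves only by the tool jog_arm, never from a script. Its argument "commands" is text: rows parted by semicolons, each of 5 numbers parted by spaces: the shift along the tool's x, y, z in cm, then the turn about the tool's z in rad, then the gripper command: -1 is fully open, 1 is shut, values between are in proportion. In form: tx ty tz twist grip; .... A call has exactly 10 rows; each row is the pose to reach, as a shift and turn from the pose commanded when the call began, along the tool's axes at that moment; what a row does not reach only later rows make up. A row lasts 1/8 s, in which the tool goes at most 62.5 mm and 10.7 degrees, less where a joint would pass 70% of its speed; a pose out of reach is approached as far as the arm can. A call with a gripper value outside its range is refused whole. The fingers move at their own pace and stop on an object; the grip force is fixed at half the most. Time passes only in rows, so rows that repeat a pose let the fingers close, or fill a call up. It gives the time, the measured TCP pose, the force, the opening and the grip force at its end, in the units of the state.
- state(): the state, without advancing time (a new reading comes with each control period).
- get_image(name): name is "side" or "top" or "wrist"; returns the picture (480x640x3 uint8, red, green, blue); there is no depth.
- camera_info(name): a dict with "fx", "fy", "cx", "cy" (pixels), "world_from_camera" (4x4, takes a point from camera to world coordinates); the wrist camera has in their place "mount" (4x4, takes a point from camera to tool coordinates, whose origin is the TCP and whose axes are the flange's). Camera axes: x right, y up, looking along -z (the intrinsics and any distortion apply to the point x, -y, -z); pixel columns grow to the right and rows downward; lengths in m; the calibration is good to about 2 mm. A picture is of the moment at which its call begins: read the wrist's pose just before it. camera_info takes no time and is no camera call.
- finish_job(): hands the job in; it is judged then, once.
The state is a dict: "t": time; "joints": joint angles; "qd": joint speeds; "tau": joint torques, N m; "tcp_pos": TCP position; "tcp_rot": TCP orientation; "wrist_force": force on the tool from outside, world axes, zero at the start; "ft_torque": the same for the moment, N m; "gripper_width": finger opening in m; "grip_force": force on a finger pad.
Only numpy, scipy, OpenCV 4.12 (cv2) and the standard library are available. Lean on these libraries where they do the work, as an engineer would, in place of code of your own. Each camera call takes 0.05 s, during which the arm holds its last target. There are 200 camera calls.

## Working session

There is one attempt and no reset: what is moved stays moved. The work goes in short steps, Python scripts to look and compute and a tool call to move; the robot and the scene stay as the last step left them, time stands still between calls to the robot, and variables do not carry over. Pictures are saved under pics/ and viewed, at most 10 in all, crops included, and the job is handed in when it is done.

Besides the shell and the picture viewer there is one more tool, called as a command line: name --argument value ..., lists and objects as JSON in quotes. jog_arm: Moves the arm, as the interface text tells. Its arguments: {"type":"object","properties":{"commands":{"type":"string"}},"required":["commands"]}

```bash
mkdir -p pics
python3 - <<'E'
from plant import *
import cv2
s=state();print(s['t'],s['tcp_pos'],s['tcp_rot'],s['gripper_width'])
for n in ["top","side"]:
    cv2.imwrite(f"pics/{n}0.png",get_image(n)[:,:,::-1]);c=camera_info(n);print(n,c)
print(camera_info("wrist"))
E
```

```text
0.0 [ 0.24604867 -0.54667529  0.2489357 ] [[ 9.11928159e-01  4.10349470e-01 -5.87537722e-04]
 [ 4.10349851e-01 -9.11926507e-01  1.74536803e-03]
 [ 1.80419622e-04 -1.83274627e-03 -9.99998304e-01]] 0.08525055707532214
top {'fx': 500.47444009445434, 'fy': 500.47444009445434, 'cx': 323.2402755652796, 'cy': 234.95556121083794, 'world_from_camera': array([[-0.03972706,  0.9780612 , -0.20449463,  0.14581549],
       [-0.9991979 , -0.03991641,  0.00320059, -0.01785445],
       [-0.00503232,  0.20445776,  0.97886245,  1.73732092],
       [ 0.        ,  0.        ,  0.        ,  1.        ]])}
side {'fx': 498.3000144650383, 'fy': 498.3000144650383, 'cx': 316.1085387796806, 'cy': 230.1466619963671, 'world_from_camera': array([[ 0.9976761 ,  0.02390963, -0.06380219,  0.386172  ],
       [-0.06756866,  0.46768269, -0.88131003, -1.23823832],
       [ 0.00876738,  0.88357299,  0.46821139,  0.74275621],
       [ 0.        ,  0.        ,  0.        ,  1.        ]])}
{'fx': 423.56297881271263, 'fy': 423.56297881271263, 'cx': 309.88787241166364, 'cy': 238.96803182637078, 'mount': array([[ 7.80258522e-04,  9.53572189e-01,  3.01163530e-01,
         7.70093767e-02],
       [ 9.99999627e-01, -6.32097046e-04, -5.89407579e-04,
        -5.24895581e-04],
       [-3.71678098e-04,  3.01163877e-01, -9.53572326e-01,
        -1.23552880e-01],
       [ 0.00000000e+00,  0.00000000e+00,  0.00000000e+00,
         1.00000000e+00]])}
```

View pics/top0.png

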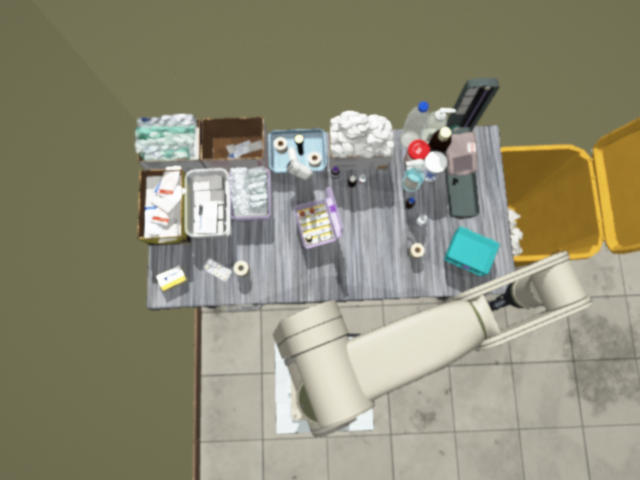

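View pics/side0.png

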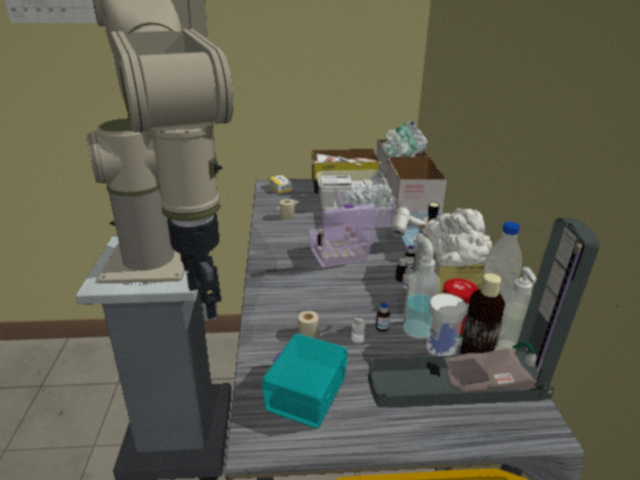

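The top view shows the lilac case at about (317,222), with its lid upright on the right at about (333,215). The turquoise look-alike at (472,250) is well away from it. I'll enlarge the case and work out positions.

```bash
cat > h.py <<'E'
import numpy as np, cv2
from plant import *
def ray(n,u,v,T=None):
    c=camera_info(n); W=c['world_from_camera'] if T is None else T
    d=W[:3,:3]@np.array([(u-c['cx'])/c['fx'],-(v-c['cy'])/c['fy'],-1]); return W[:3,3],d
def onz(n,u,v,z,T=None):
    o,d=ray(n,u,v,T); return o+d*(z-o[2])/d[2]
def wristT(s):
    P=np.eye(4);P[:3,:3]=s['tcp_rot'];P[:3,3]=s['tcp_pos'];return P@camera_info('wrist')['mount']
def proj(n,p,T=None):
    c=camera_info(n); W=c['world_from_camera'] if T is None else T
    q=np.linalg.inv(W)@np.r_[p,1]; return c['cx']-c['fx']*q[0]/q[2], c['cy']+c['fy']*q[1]/q[2]
E
python3 - <<'E'
from h import *
im=cv2.imread("pics/top0.png")
cv2.imwrite("pics/topc.png",cv2.resize(im[180:260,280:360],None,fx=7,fy=7,interpolation=cv2.INTER_CUBIC))
print(onz('top',317,224,.06))
E
```

```text
[ 0.53556836 -0.00342062  0.06      ]
```

View pics/topc.png

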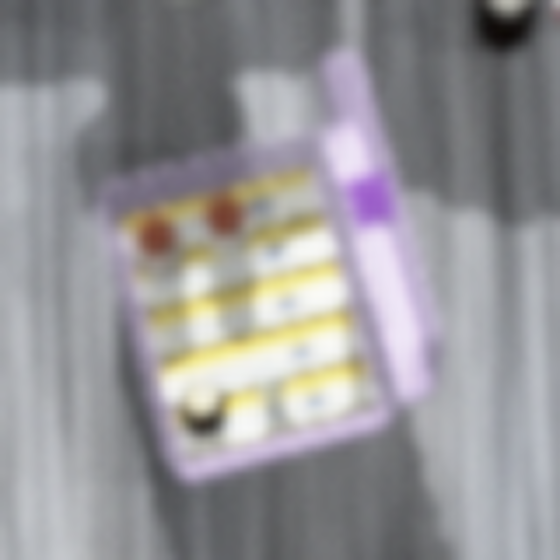

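jog_arm --commands "4 -3 -2 0 1; 9 -6.5 -4 0 1; 14 -10 -5 0.03 1; 20 -14 -5 0.06 1; 25 -18 -5 0.1 1; 30 -22 -5 0.14 1; 35.5 -26 -5 0.18 1; 41 -30 -5 0.2 1; 46 -34 -5 0.2 1; 50 -37 -5 0.2 1"

```text
t: 1.35
tcp_pos: [0.5443, -0.0146, 0.2997]
tcp_rot: [[0.975, 0.221, -0.0], [0.221, -0.975, -0.0], [-0.0, 0.0, -1.0]]
wrist_force: [0.4, -1.2, 0.1]
gripper_width: 0.0
grip_force: 0.0
```

Run:
```python
from h import *
s=state(); print(s['t'],s['tcp_pos'],s['tcp_rot'].round(3).tolist(),np.abs(s['qd']).max(),s['gripper_width'])
s=state(); im=get_image('wrist'); np.save('w1.npy',wristT(s)); print(s['tcp_pos'])
cv2.imwrite("pics/w1.png",im[:,:,::-1])
```

```text
1.35 [ 0.54430356 -0.01459361  0.2996918 ] [[0.975, 0.221, -0.0], [0.221, -0.975, -0.0], [-0.0, 0.0, -1.0]] 0.8899163006745283 6.679515524819305e-06
[ 0.54430356 -0.01459361  0.2996918 ]
```

View pics/w1.png

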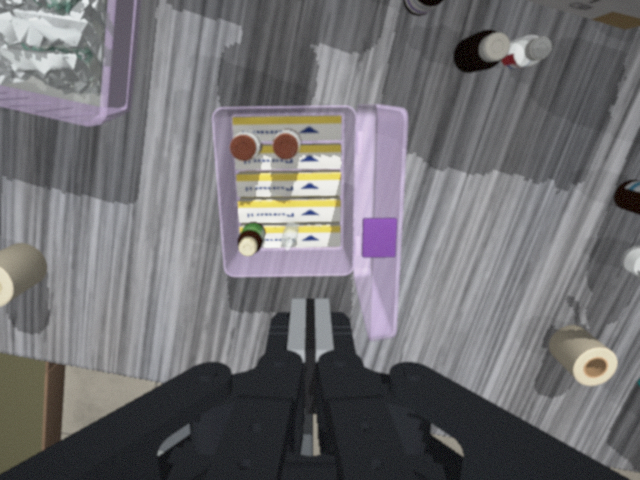

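The wrist view shows the two copper caps at (245,146) and (287,144), the cream cap of the green vial at (247,246) and the ampoule near (290,235). The lid with its purple clasp is upright at (380,220).

Run:
```python
from h import *
im=cv2.imread("pics/w1.png"); T=np.load('w1.npy')
cv2.imwrite("pics/w1c.png",cv2.resize(im[90:350,200:420],None,fx=2.3,fy=2.3,interpolation=cv2.INTER_CUBIC)) 
hsv=cv2.cvtColor(im,cv2.COLOR_BGR2HSV)
def blobs(lo,hi,amin,box=(90,350,200,420)):
    m=cv2.inRange(hsv,lo,hi); k=np.zeros_like(m); k[box[0]:box[1],box[2]:box[3]]=m[box[0]:box[1],box[2]:box[3]]
    n,_,st,c=cv2.connectedComponentsWithStats(k); return [(c[i].round(1),st[i]) for i in range(1,n) if st[i][4]>amin]
print('copper'); 
for c,st in blobs((0,90,40),(14,255,200),60): print(c,st,onz('w',*c,.066,T) if 0 else onz('wrist',*c,.066,T))
print('cream')
for c,st in blobs((12,20,150),(32,110,255),40,(232,262,232,265)): print(c,st,onz('wrist',*c,.072,T))
print('green')
for c,st in blobs((45,60,30),(90,255,255),10,(215,262,232,275)): print(c,st)
# case corners: rim z .062 outer (217,108)... lid
for p in [(217,109),(354,107),(229,275),(352,275)]: print(p,onz('wrist',*p,.062,T))
print('clasp')
for c,st in blobs((125,110,80),(150,255,255),100): print(c,st)
```

```text
copper
[285.1 145.7] [272 134  26  25 465] [0.58349297 0.0156616  0.066     ]
[242.7 147.3] [231 136  24  24 470] [0.57443856 0.04962092 0.066     ]
[250.  235.2] [239 232  22   9  86] [0.5008546  0.03001337 0.066     ]
cream
[247.1 246.4] [238 237  19  19 263] [0.49219663 0.03018473 0.072     ]
green
[253.6 227.4] [244 223  19  12 137]
(217, 109) [0.59950337 0.07594233 0.062     ]
(354, 107) [ 0.62578167 -0.03257844  0.062     ]
(229, 275) [0.45758817 0.04224137 0.062     ]
(352, 275) [ 0.48264269 -0.06799451  0.062     ]
clasp
[379.1 237.2] [ 363  219   33   38 1187]
```

View pics/w1c.png

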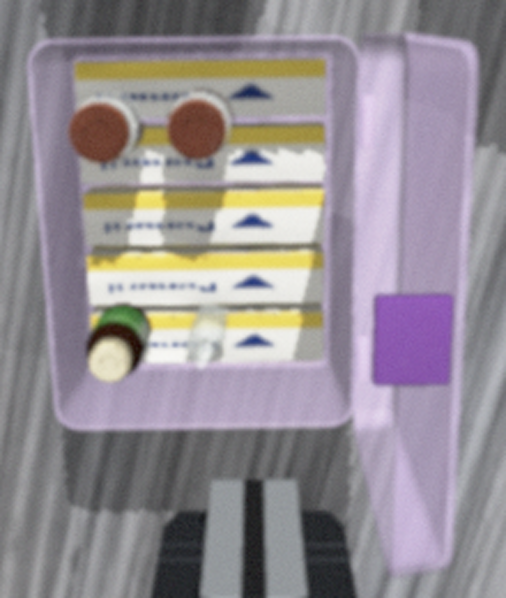

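jog_arm --commands "-1.5 -1.5 0 0 1; -3.5 -3.5 2 0 1; -5 -4.6 5 0 1; -5 -4.6 9 0 1; -5 -4.6 13 0 1; -5 -4.6 14 0 1; -5 -4.6 14 0 1; -5 -4.6 14 0 1; -5 -4.6 14 0 1; -5 -4.6 14 0 1"

```text
t: 2.65
tcp_pos: [0.4855, 0.0171, 0.161]
tcp_rot: [[0.975, 0.221, 0.002], [0.221, -0.975, -0.0], [0.001, 0.0, -1.0]]
wrist_force: [-0.1, -0.4, -0.2]
gripper_width: -0.0
grip_force: 0.0
```

Run:
```python
from h import *
s=state(); p=s['tcp_pos'];R=s['tcp_rot']; print(s['t'],p,np.abs(s['qd']).max())
T=np.load('w1.npy'); 
a=onz('wrist',288,243,.075,T); print('amp tab px',a)
g=np.array([.492,.030,.125]); am=np.array([.5013,-.0037,.130]); print('pred px',proj('wrist',np.r_[am[:2],.075],T),proj('wrist',np.r_[am[:2],.022],T))
for n,q in [('g',g),('amp',am)]: print(n,(R.T@(q-p)*100).round(2))
print('lid top corners',onz('wrist',408,110,.182,T),onz('wrist',393,338,.182,T),onz('wrist',376,338,.182,T))
print('clasp c',onz('wrist',379,237,.17,T))
im=get_image('wrist');np.save('w2.npy',wristT(s));cv2.imwrite('pics/w2.png',im[:,:,::-1])
```

```text
2.65 [0.48549167 0.01713639 0.16095707] 0.0070329611633582895
amp tab px [ 0.50417572 -0.00398412  0.075     ]
pred px (np.float64(286.9937827910313), np.float64(246.00650092684106)) (np.float64(289.7441727453883), np.float64(228.95562532789307))
g [ 0.91 -1.11  3.6 ]
amp [1.08 2.38 3.1 ]
lid top corners [ 0.62862136 -0.0498769   0.182     ] [ 0.49146838 -0.0812216   0.182     ] [ 0.48903881 -0.07052858  0.182     ]
clasp c [ 0.55206145 -0.056846    0.17      ]
```

View pics/w2.png

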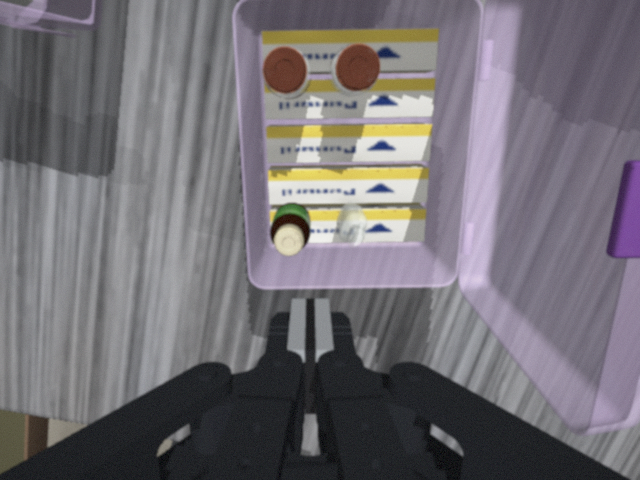

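The closer view shows the cream cap at about (289,239), the ampoule tab at about (349,240), and the lid hinge line along column 470. I'll cross-check these against the first estimate.

Run:
```python
from h import *
T=np.load('w2.npy');s=state();p=s['tcp_pos'];R=s['tcp_rot'];print(p)
for n,u,v,z,zt in [('g',289,239,.072,.125),('a',349,240,.075,.130),('cL',286,70,.066,.1),('cR',357,67,.066,.1)]:
    q=onz('wrist',u,v,z,T); print(n,q,(R.T@(np.r_[q[:2],zt]-p)*100).round(2))
for c in [(236,3),(480,3),(252,287),(458,286)]: print(c, onz('wrist',*c,.062,T))
# vials near lid (world): blue/others from w1
T=np.load('w1.npy')
for u,v,z in [(495,45,.066),(540,48,.062),(597,365,.048),(632,195,.066)]: print(onz('wrist',u,v,z,T))
```

```text
[0.48530626 0.01718155 0.16068369]
g [0.49265464 0.03037477 0.072     ] [ 1.   -1.13  3.57]
a [ 4.99972937e-01 -5.47113819e-05  7.50000000e-02] [1.05 2.   3.07]
cL [0.57375347 0.04931269 0.066     ] [ 9.33 -1.18  6.08]
cR [0.58262031 0.01636664 0.066     ] [9.47 2.23 6.08]
(236, 3) [0.59744353 0.0784413  0.062     ]
(480, 3) [ 0.6228261 -0.0331307  0.062    ]
(252, 287) [0.45667999 0.04482724 0.062     ]
(458, 286) [ 0.48332315 -0.06975515  0.062     ]
[ 0.69416067 -0.12689194  0.066     ]
[ 0.70078098 -0.16346059  0.062     ]
[ 0.43668945 -0.34080065  0.048     ]
[ 0.60884663 -0.28257489  0.066     ]
```

jog_arm --commands "0.5 -0.6 0.5 0 1; 1 -1.1 2 0 1; 1 -1.1 3 0 1; 1 -1.1 3.5 0 1; 1 -1.1 3.5 0 1; 1 -1.1 3.5 0 1; 1 -1.1 3.5 0 1; 1 -1.1 3.5 0 1; 1 -1.1 3.5 0 1; 1 -1.1 3.5 0 1"

```text
t: 3.95
tcp_pos: [0.4922, 0.0301, 0.125]
tcp_rot: [[0.975, 0.221, 0.0], [0.221, -0.975, 0.0], [0.0, -0.0, -1.0]]
wrist_force: [0.3, 0.1, 1.0]
gripper_width: -0.0001
grip_force: 0.0
```

jog_arm --commands "0 0 0 0 1; 0 0 0 0 1; 0 0 0 0 1; 0 0 0 0 1; 0 0 0 0 1; 0 0 0 0 1; 0 0 0 0 1; 0 0 0 0 1; 0 0 0 0 1; 0 0 0 0 1"

```text
t: 5.2
tcp_pos: [0.4922, 0.0301, 0.125]
tcp_rot: [[0.975, 0.221, 0.0], [0.221, -0.975, 0.0], [0.0, -0.0, -1.0]]
wrist_force: [-0.5, -0.0, 0.3]
gripper_width: -0.0001
grip_force: 0.0
```

jog_arm --commands "0 0 0 0 1; 0 0 0 0 1; 0 0 0 0 1; 0 0 0 0 1; 0 0 0 0 1; 0 0 0 0 1; 0 0 0 0 1; 0 0 0 0 1; 0 0 0 0 1; 0 0 0 0 1"

```text
t: 6.45
tcp_pos: [0.4922, 0.0301, 0.125]
tcp_rot: [[0.975, 0.221, -0.0], [0.221, -0.975, -0.0], [-0.0, 0.0, -1.0]]
wrist_force: [-0.6, 0.0, -0.1]
gripper_width: -0.0002
grip_force: 0.0
```

jog_arm --commands "0 0.5 -0.5 0 1; 0 1.5 -0.5 0 1; 0.1 2.5 -0.5 0 1; 0.1 3.2 -0.5 0 1; 0.1 3.2 -0.5 0 1; 0.1 3.2 -0.5 0 1; 0.1 3.2 -0.5 0 1; 0.1 3.2 -0.5 0 1; 0.1 3.2 -0.5 0 1; 0.1 3.2 -0.5 0 1"

```text
t: 7.7
tcp_pos: [0.5003, -0.0007, 0.13]
tcp_rot: [[0.975, 0.221, 0.0], [0.221, -0.975, 0.0], [0.0, -0.0, -1.0]]
wrist_force: [-0.6, 0.6, 0.8]
gripper_width: 0.0001
grip_force: 0.0
```

jog_arm --commands "0 0 0 0 1; 0 0 0 0 1; 0 0 0 0 1; 0 0 0 0 1; 0 0 0 0 1; 0 0 0 0 1; 0 0 0 0 1; 0 0 0 0 1; 0 0 0 0 1; 0 0 0 0 1"

```text
t: 8.95
tcp_pos: [0.5003, -0.0008, 0.13]
tcp_rot: [[0.975, 0.221, 0.0], [0.221, -0.975, -0.0], [0.0, 0.0, -1.0]]
wrist_force: [0.7, 0.2, 0.1]
gripper_width: -0.0001
grip_force: 0.0
```

jog_arm --commands "0 0 0 0 1; 0 0 0 0 1; 0 0 0 0 1; 0 0 0 0 1; 0 0 0 0 1; 0 0 0 0 1; 0 0 0 0 1; 0 0 0 0 1; 0 0 0 0 1; 0 0 0 0 1"

```text
t: 10.2
tcp_pos: [0.5002, -0.0009, 0.13]
tcp_rot: [[0.975, 0.221, -0.0], [0.221, -0.975, 0.0], [-0.0, -0.0, -1.0]]
wrist_force: [0.6, 0.0, -1.3]
gripper_width: -0.0002
grip_force: 0.0
```

jog_arm --commands "0 0 -3 0 1; 0 0 -7 0 1; 0 0 -11 0 1; 1.3 2.5 -12 0 1; 2.6 6 -12 0 1; 4.1 9.5 -12 0 1; 4.1 11.6 -12 0 1; 4.1 11.6 -9 0 1; 4.1 11.6 -6 0 1; 4.1 11.6 -4 0 1"

```text
t: 11.45
tcp_pos: [0.5648, -0.1047, 0.1682]
tcp_rot: [[0.975, 0.221, -0.002], [0.221, -0.975, 0.001], [-0.002, -0.001, -1.0]]
wrist_force: [-0.0, 1.2, 0.6]
gripper_width: 0.0002
grip_force: 0.0
```

Run:
```python
from h import *
s=state(); p=s['tcp_pos'];R=s['tcp_rot']; print(s['t'],p)
O=np.array([.541,.0045,0]); a=np.radians(13.2); X=np.array([np.cos(a),np.sin(a),0]); Y=np.array([np.sin(a),-np.cos(a),0])
print('now X,Y',(p-O)@X,(p-O)@Y)
for th,r in [(90,87),(80,88),(70,89),(60,90),(50,92),(40,94),(30,97),(20,100),(12,102),(6,103),(0,104)]:
    t=np.radians(th); y=59-r*np.cos(t)+18*np.sin(t)+14.5; z=63+r*np.sin(t)+18*np.cos(t)+19
    q=O+Y*y/1e3+np.array([0,0,z/1e3]); print(th,(R.T@(q-p)*100).round(2),q.round(3))
im=get_image('side');cv2.imwrite('pics/s1.png',cv2.resize(im[150:310,200:420,::-1],None,fx=3,fy=3,interpolation=cv2.INTER_CUBIC))
```

```text
11.45 [ 0.56479931 -0.10466956  0.1682489 ]
now X,Y -0.0017584545944029709 0.11171976954390514
90 [ 0.16 -2.02 -0.07] [ 0.562 -0.085  0.169]
80 [ 0.15 -3.58 -0.35] [ 0.558 -0.069  0.172]
70 [ 0.14 -5.18 -0.35] [ 0.555 -0.054  0.172]
60 [ 0.12 -6.76 -0.06] [ 0.551 -0.038  0.169]
50 [ 0.11 -8.36  0.43] [ 0.547 -0.023  0.164]
40 [ 0.1  -9.87  1.21] [ 0.544 -0.008  0.156]
30 [  0.09 -11.32   2.23] [0.541 0.006 0.146]
20 [  0.09 -12.6    3.53] [0.538 0.018 0.133]
12 [  0.08 -13.42   4.76] [0.536 0.026 0.121]
6 [  0.08 -13.87   5.77] [0.535 0.031 0.111]
0 [  0.08 -14.22   6.84] [0.534 0.034 0.1  ]
```

View pics/s1.png

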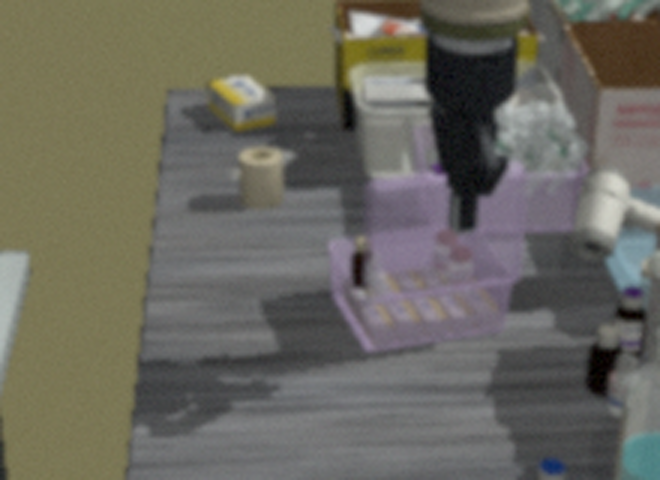

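The fingers stand behind the lid, on its outer side, at mid width, with nothing else near. I'll start the swing.

jog_arm --commands "0.1 -1 0 0 1; 0.1 -1.7 -0.1 0 1; 0.1 -2.2 -0.1 0 1; 0.1 -2.8 -0.2 0 1; 0.1 -3.4 -0.3 0 1; 0.1 -4 -0.4 0 1; 0.1 -4.6 -0.4 0 1; 0.1 -5.2 -0.4 0 1; 0.1 -5.8 -0.3 0 1; 0.1 -6.4 -0.2 0 1"

```text
t: 12.75
tcp_pos: [0.5526, -0.0419, 0.1719]
tcp_rot: [[0.975, 0.221, -0.0], [0.221, -0.975, 0.0], [-0.0, -0.0, -1.0]]
wrist_force: [-0.0, -1.2, 0.1]
gripper_width: 0.0002
grip_force: 0.2
```

Run:
```python
from h import *
s=state(); print(s['t'],s['tcp_pos'],s['wrist_force'])
im=get_image('wrist');im2=get_image('side')[150:310,240:400]
cv2.imwrite('pics/m1.png',np.hstack([cv2.resize(im,(400,300)),cv2.resize(im2,(400,400))[50:350]])[:,:,::-1])
```

```text
12.75 [ 0.55259373 -0.04189942  0.17188036] [-0.01825339 -1.15980831  0.07787278]
```

View pics/m1.png

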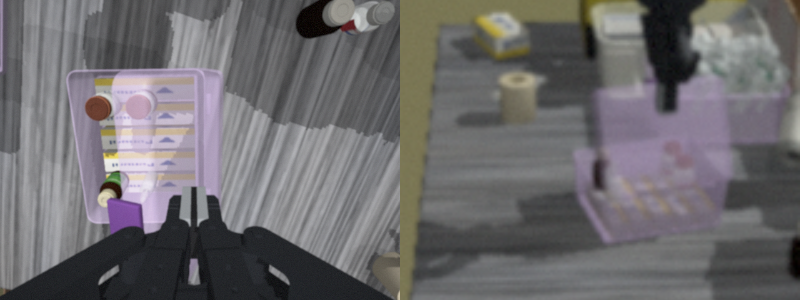

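The lid is following the fingertips at about 60° with 1 N of contact force, and the case hasn't moved. I'll keep going.

jog_arm --commands "0 -0.6 0.1 0 1; 0 -1.2 0.3 0 1; 0 -1.9 0.6 0 1; 0 -2.6 1 0 1; 0 -3.4 1.4 0 1; 0 -4.1 1.9 0 1; 0 -4.9 2.4 0 1; 0 -5.5 3 0 1; 0 -6 3.5 0 1; 0 -6.2 3.7 0 1"

```text
t: 14.1
tcp_pos: [0.5387, 0.0185, 0.1344]
tcp_rot: [[0.975, 0.221, -0.001], [0.221, -0.975, 0.0], [-0.001, -0.0, -1.0]]
wrist_force: [-0.7, 0.1, -0.1]
gripper_width: 0.0
grip_force: 0.1
```

jog_arm --commands "0 -0.2 0.3 0 1; 0 -0.4 0.6 0 1; 0 -0.6 0.9 0 1; 0 -0.8 1.2 0 1; 0 -1 1.5 0 1; 0 -1.1 1.8 0 1; 0 -1.2 2.1 0 1; 0 -1.3 2.4 0 1; 0 -1.4 2.6 0 1; 0 -1.5 2.8 0 1"

```text
t: 15.35
tcp_pos: [0.5357, 0.0328, 0.1068]
tcp_rot: [[0.975, 0.221, -0.0], [0.221, -0.975, -0.0], [-0.0, 0.0, -1.0]]
wrist_force: [0.4, -0.6, 0.0]
gripper_width: -0.0003
grip_force: 0.1
```

Run:
```python
from h import *
s=state(); print(s['t'],s['tcp_pos'],s['wrist_force'])
im=get_image('wrist');im2=get_image('side')[150:310,240:400]
cv2.imwrite('pics/m2.png',np.hstack([cv2.resize(im,(400,300)),cv2.resize(im2,(400,400))[50:350]])[:,:,::-1])
```

```text
15.35 [0.53567652 0.03283558 0.1068448 ] [ 0.35629848 -0.58674981  0.03412199]
```

View pics/m2.png

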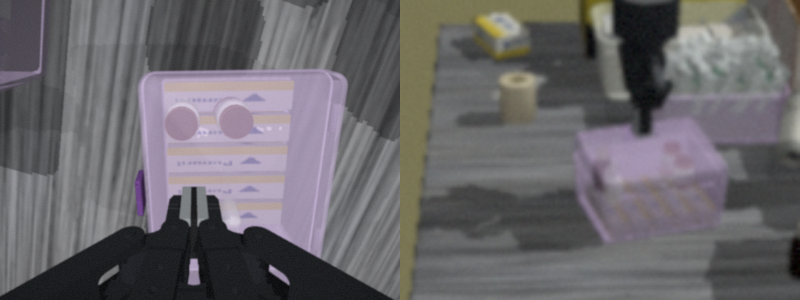

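The lid is nearly shut, with the fingertips on it near the clasp side. I'll press down gently.

jog_arm --commands "0 0 0.1 0 1; 0 0 0.2 0 1; 0 0 0.3 0 1; 0 0 0.4 0 1; 0 0 0.5 0 1; 0 0 0.6 0 1; 0 0 0.65 0 1; 0 0 0.7 0 1; 0 0 0.7 0 1; 0 0 0.7 0 1"

```text
t: 16.7
tcp_pos: [0.5357, 0.0328, 0.1]
tcp_rot: [[0.975, 0.221, 0.0], [0.221, -0.975, 0.0], [0.0, -0.0, -1.0]]
wrist_force: [-0.1, 0.9, -0.7]
gripper_width: 0.0001
grip_force: 0.0
```

jog_arm --commands "0 0 0.02 0 1; 0 0 0.04 0 1; 0 0 0.06 0 1; 0 0 0.08 0 1; 0 0 0.1 0 1; 0 0 0.1 0 1; 0 0 0.1 0 1; 0 0 0.1 0 1; 0 0 0.1 0 1; 0 0 0.1 0 1"

```text
t: 17.95
tcp_pos: [0.5358, 0.0328, 0.0998]
tcp_rot: [[0.975, 0.221, 0.0], [0.221, -0.975, -0.0], [0.0, 0.0, -1.0]]
wrist_force: [-4.1, 0.0, 8.1]
gripper_width: 0.0
grip_force: 4.3
```

jog_arm --commands "0 0 0 0 1; 0 0 0 0 1; 0 0 0 0 1; 0 0 0 0 1; 0 0 0 0 1; 0 0 0 0 1; 0 0 0 0 1; 0 0 0 0 1; 0 0 0 0 1; 0 0 0 0 1"

```text
t: 19.2
tcp_pos: [0.5358, 0.0328, 0.0998]
tcp_rot: [[0.975, 0.221, 0.0], [0.221, -0.975, -0.0], [0.0, 0.0, -1.0]]
wrist_force: [-3.9, 0.6, 8.6]
gripper_width: -0.0002
grip_force: 4.3
```

Run:
```python
from h import *
im=get_image('wrist');im2=get_image('side')[150:310,240:400]
s=state(); print(s['t'],s['tcp_pos'],s['wrist_force'])
cv2.imwrite('pics/m3.png',np.hstack([cv2.resize(im,(400,300)),cv2.resize(im2,(400,400))[50:350]])[:,:,::-1])
T=wristT(s)
print(proj('wrist',[.541+.094*0-.0080,.0045+.034,.081],T))
```

```text
19.3 [0.53582336 0.03282711 0.0997939 ] [-5.73855131 -0.04425433  8.86405609]
(np.float64(294.5638439131322), np.float64(323.7847987357547))
```

View pics/m3.png

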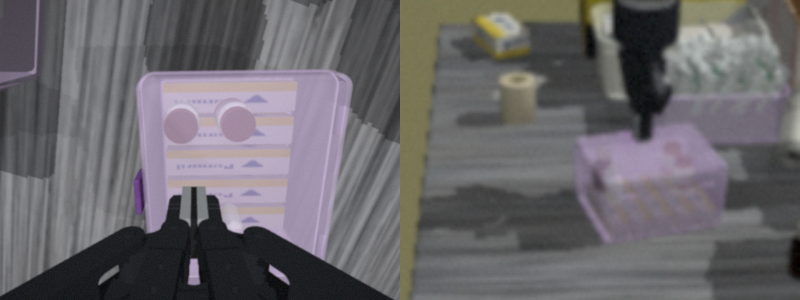

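The lid lies flat and fully shut, the case is where it was, and the fingertips press steadily on top with about 9 N. I'm handing it in.

```bash
python3 -c "
from plant import *
print(finish_job())"
```

```text
the job is handed in; nothing more can be done
None
```

I pointed at the green-labelled vial and then the saline ampoule for over two seconds each, then swung the lid shut; the fingertips are still holding it down with about 9 N, ready for the clasp, and the job is handed in.

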